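# Put the returned ball valve and union back into stock

### The arm

A 6-joint arm with a two-finger parallel gripper is mounted at the origin on the work surface. World frame = base frame: x ahead of the robot, y to its left, z up, the work surface at z = 0. Lengths are in m, angles in rad, forces in N, time in s.
With the tool pointing down it reaches from about 0.35 to 1 m from the base axis. Payload 7.1 kg.
Tool frame: the origin (TCP) lies between the finger pads; the fingertips stand 22 mm ahead of it and the grasp point (between the pads) lies 3 mm ahead of it; z points along the fingers, y is the line along which they close (so a half turn about z gives the same grasp; the last joint's range is limited). The gripper opens to 85 mm and grips with 20 to 120 N. Pads are 22 mm wide; open, the fingers measure 114 mm over their backs; the gripper's body (76 mm by 85 mm) begins 54 mm behind the grasp point. The pads swing forward as they close: fully open they stand 13 mm farther back than shut.
Start: joints at [1.2, 0.423, 1.63, -0, 1.089, -0.019], TCP at [0.215, 0.587, 0.253] pointing down, gripper open.
Joint ranges: [-3, 3], [-0.9, 2.11], [0.09, 2.58], [-1.31, 4.45], [0.11, 2.69], [-2.54, 2.54]. Speed limits (rad/s): [2.39, 2.39, 3.01, 3.14, 3.14, 3.14].

### API

Orientations are given as a rotation vector (axis times angle).
In Python, from rig import manip gives the robot as it stands. The module is installed in compiled form; this text tells all that it offers. Calls block until the motion is done:
- manip.move_to(position, orientation): joint-space move of the TCP to a pose.
- manip.servo_line(position, orientation=None, rate=0.15): straight line of the TCP; orientation=None keeps the orientation; rate is the mean speed in m/s.
- manip.set_joints(angles): joint-space move.
- manip.command_gripper(opening, f_grip=None): finger opening in m; f_grip is the grip in N (None keeps the last); returns when the fingers have stopped.
- manip.hold(seconds).
- manip.solve_ik(position, orientation): joint angles nearest the present ones, or None.
- manip.camera(name): name is "side" or "top"; returns a dict with "image" (400x640x3 uint8, red, green, blue), "fx", "fy", "cx", "cy" (pixels), "cam_to_world" (4x4, takes a point from camera to world coordinates). Camera axes: x right, y down, z forward; pixel columns grow to the right and rows downward; lengths in m; the calibration is good to about 2 mm. A picture is of the moment at which its call begins. There is no depth.
A pose or a line that the arm cannot do raises manip.IKError and nothing moves.
- manip.sign_off(): hands the job in; it is judged then, once.
Readings, each from a call of its own:
- manip.get_time(): time.
- manip.get_joint_positions(): joint angles.
- manip.get_joint_vel(): joint speeds.
- manip.get_tau(): joint torques, N m.
- manip.get_position(): TCP position.
- manip.get_ee_rot(): TCP orientation.
- manip.get_contact_force(): force on the tool from outside, world axes, zero at the start.
- manip.get_torque(): the same for the moment, N m.
- manip.get_width(): finger opening in m.
- manip.get_grip_force(): force on a finger pad.
Only numpy, scipy, OpenCV 4.12 (cv2) and the standard library are available. Lean on these libraries where they do the work, as an engineer would, in place of code of your own. Each camera call takes 0.05 s, during which the arm holds its last target. There are 200 camera calls.

### The job

Put the two returned fittings back into stock. First, while the ball valve sits in its sloped holding fixture, swing its red lever fully open, right up against the stop, without forcing it; then lift the valve out and lay it in the blue tote with the other valve, and lay the loose grey pipe union from the bench in the white tote with the other union. Do not drop either of them, and leave the things lying on the bench where they are.

Things in the scene. Friction and masses are not known exactly. Their poses are not given: they have to be found in the camera images.
- valve: Returned brass ball valve, 0.47 kg, loose in the sloped fixture, 1 mm of play. Origin: centre of the underside of its square middle body (40 mm x, 46 y, 40 z, flat sides). y: pipe axis, at z = 20 mm; z: along the stem, leaning 32 deg to the robot's right in the fixture; x: up the slope. Pipe ends 32 mm octagons, 78 mm overall. Grip across x, between the saddles; comes out along its +z.
- lever: The valve's lever, red sleeve; same origin as the valve, turning about the valve's z; its own -x points along the lever. Steel plate 26 mm wide at the stem (z 46 to 50 mm), nut up to z = 60 mm. The stop is solid: some 8 to 15 N more at the grip than it takes to turn tells it is there; over 25 N wrenches the valve in its saddles (limit 80 N on them).
- lever_turn (a joint): Lever angle from its closed stop. 0: closed, lever across the pipe, pointing to the valve's -x (down the slope); grows as it opens, counter-clockwise seen from above the stem, a quarter turn, to point roughly to the valve's -y, along the pipe. The collar with both stops is set up to 12 deg off true, so the open stop must be felt. Dry friction 0.45 N m (6 N at the grip); stays where left.
- lever_grip (a point): Middle of the red sleeve, 80 mm from the stem axis, at z = 49.5 mm of the valve. The sleeve runs from 37 to 105 mm from the stem axis, 18 mm wide, 10 mm thick, with free room below it; axes as lever.
- fixture: Fixed holding fixture, base 130 x 130 mm. Origin: centre of the base on the bench; x: level, up the slope. Plate sloped 32 deg, facing up and to the robot's right, 4 mm under the valve, with two white U-saddles under the pipe ends: 15 mm thick, inner faces 48 mm apart, 62 mm wide in the valve's x, tops at the valve's z = 30 mm. Valve's origin 80 mm above the bench.
- tote_valves: Blue open tote for ball valves, fixed, 300 mm (its x) by 200 mm (its y), 75 mm high, walls and floor 5 mm. Origin: centre of its underside. One valve in stock lies in the half towards its -x; the half towards its +x is free.
- tote_unions: White open tote for pipe unions, fixed, same size and axes as the blue one. One union in stock lies in the half towards its -x; the half towards its +x is free.
- union: Returned grey pipe union, 0.3 kg, loose on the bench, pipe axis level along its y, 23 mm up. Origin: centre of its underside. 60 mm long: octagonal nut in the middle, 46 mm across flats and 20 mm long, lying on a flat with flats upright on either side (x); on each end an octagon 36 mm across flats, 20 mm long.
- module: Finned aluminium module lying on the bench, 150 x 95 x 45 mm; not part of the job. Origin: centre of its underside.
- tape_roll: Roll of brown packing tape lying flat, 100 mm across, 48 mm high; not part of the job. Origin: centre of its underside.
- carton: Small closed carton, 110 x 90 x 60 mm; not part of the job. Origin: centre of its underside.
- wrench: Wrench with a black handle lying on the bench, 180 mm long along its x; not part of the job. Origin: middle of its underside.
- screwdriver: Screwdriver with a yellow handle lying on the bench, 200 mm long along its x; not part of the job. Origin: middle of its underside.
Mind the look-alikes: they are no part of the job. Leave any pink look-alike of the union alone.

How it is judged:
By the outcome, as a careful person would: the job done as asked, in the order asked, and still so for the second after the job is handed in, with the robot touching nothing.
It also fails if it takes over 72 s, if anything falls off the work surface, if the arm or the gripper's body presses on something with over 40 N, if the wrist force passes 120 N, or if a joint passes its speed limit or range.

## Working session

There is one attempt and no reset: what is moved stays moved. The work goes in short steps, each a Python script; the robot and the scene stay as the last script left them, time stands still between calls to the robot, and variables do not carry over. Pictures are saved under pics/ and viewed, at most 10 in all, crops included, and the job is handed in when it is done.

```bash
mkdir -p pics; python3 - <<'E'
from rig import manip
import cv2,numpy as np
for n in("top","side"):
    c=manip.camera(n);cv2.imwrite(f"pics/{n}0.png",c["image"][:,:,::-1]);print(n,c["fx"],c["fy"],c["cx"],c["cy"]);print(np.round(c["cam_to_world"],4).tolist())
print(manip.get_time(),manip.get_ee_rot())
E
```

```text
top 509.4602687189684 509.4602687189684 330.57815249969815 196.7170000894907
[[-0.0062, -0.9969, 0.0783, 0.4359], [-1.0, 0.006, -0.002, -0.0008], [0.0015, -0.0784, -0.9969, 1.3741], [0.0, 0.0, 0.0, 1.0]]
side 478.5060166688881 478.5060166688881 309.27573703612376 194.1796971663116
[[0.9499, -0.1828, 0.2534, 0.2821], [-0.3124, -0.54, 0.7815, -0.8534], [-0.006, -0.8216, -0.5701, 0.695], [0.0, 0.0, 0.0, 1.0]]
0.1 [-5.49616733e-01 -3.09288307e+00  2.11555096e-03]
```

View pics/top0.png

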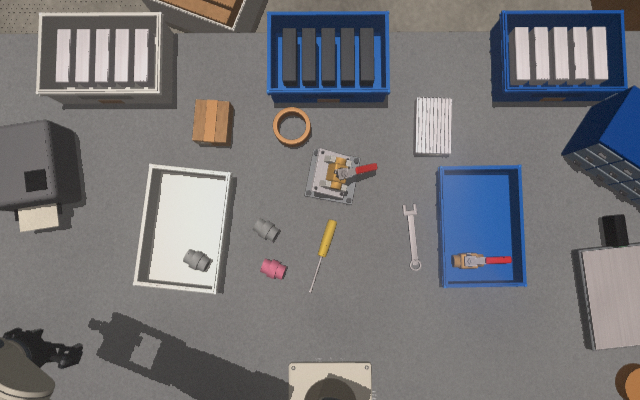

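View pics/side0.png

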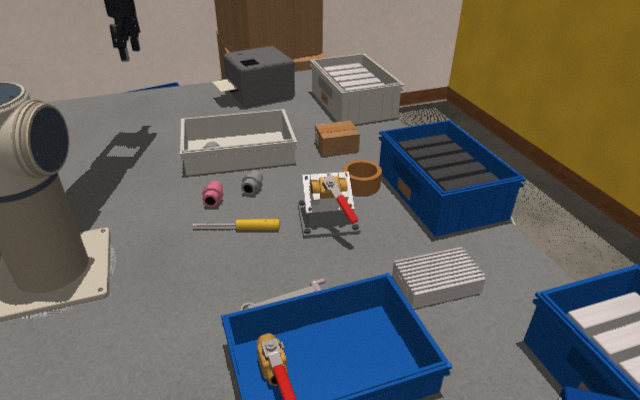

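Candidates for the union are grey on the bench at top (266,229), pink at (273,269) and the stock one at (197,260); I choose (266,229). The returned valve is at (340,174) in the fixture, not the stock one at (470,261). The target totes are white at (185,228) and blue at (482,226). I'll check these in one close crop.

```bash
python3 - <<'E'
import cv2,numpy as np
t=cv2.imread("pics/top0.png");s=cv2.imread("pics/side0.png")
a=cv2.resize(t[140:215,290:390],(800,600),interpolation=cv2.INTER_CUBIC)[:, :]
a=cv2.resize(a,(500,375));b=cv2.resize(s[155:245,290:370],(300,338),interpolation=cv2.INTER_CUBIC)
c=cv2.resize(t[205:250,240:300],(300,225),interpolation=cv2.INTER_CUBIC)
d=np.zeros((600,800,3),np.uint8);d[:375,:500]=a;d[:338,500:]=b;d[375:,:300]=c
d[375:525,300:500]=cv2.resize(s[160:205,225:285],(200,150))
d[340:600,500:]=cv2.resize(t[240:292,440:500],(300,260))
cv2.imwrite("pics/crop.png",d)
for n,i in(("t",t),("s",s)):
    h=cv2.cvtColor(i,cv2.COLOR_BGR2HSV)
    for nm,lo,hi in(("red",(0,170,90),(6,255,255)),("red2",(174,170,90),(180,255,255)),("brass",(12,110,110),(24,255,255))):
        m=cv2.inRange(h,lo,hi)
        for k in cv2.findContours(m,0,2)[0]:
            if cv2.contourArea(k)>25:print(n,nm,cv2.contourArea(k),np.round(cv2.minAreaRect(k)[0],1),np.round(cv2.minAreaRect(k)[1:][0],1),cv2.minAreaRect(k)[2])
E
```

```text
t red 57.0 [364.1 168.5] [ 5.3 16.5] 75.96376037597656
t red2 74.5 [500.  259.5] [ 5. 20.] 90.0
t brass 347.0 [632.  383.5] [31. 14.] 90.0
t brass 294.0 [326.9 237.8] [ 9.2 37.6] 18.434947967529297
t brass 278.0 [335.9 172.8] [19.2 30.3] 3.814074993133545
t brass 1034.5 [291.2 125.2] [36.1 36.8] 45.0
t brass 1285.5 [210.5 120.5] [33.5 41.9] 4.763641834259033
t brass 72.0 [224.    3.5] [ 7. 22.] 90.0
t brass 620.5 [197.4   5.4] [66.4 13.8] 20.556045532226562
s red 352.5 [283.8 383. ] [37.8 11.5] 70.01689147949219
s red 194.0 [346.7 208.9] [29.4  7.7] 57.9946174621582
s brass 31.0 [269.2 372.8] [9.8 5.1] 71.56504821777344
s brass 35.0 [282.1 354.5] [13.6  4.4] 71.56504821777344
s brass 162.0 [263.3 349.1] [16.  32.8] 11.689369201660156
s brass 372.0 [257.5 223.5] [ 9. 43.] 90.0
s brass 121.0 [317.9 185.8] [14.9 12. ] 78.69007110595703
s brass 89.5 [341.5 182.6] [16.3  9.2] 66.03750610351562
s brass 196.5 [362. 170.] [20. 38.] 90.0
s brass 486.0 [337.  129.2] [14.9 41. ] 82.56858825683594
s brass 93.5 [308.9  57.9] [ 5.1 30.4] 79.2156982421875
s brass 28003.0 [544.  107.5] [215. 190.] 90.0
```

View pics/crop.png

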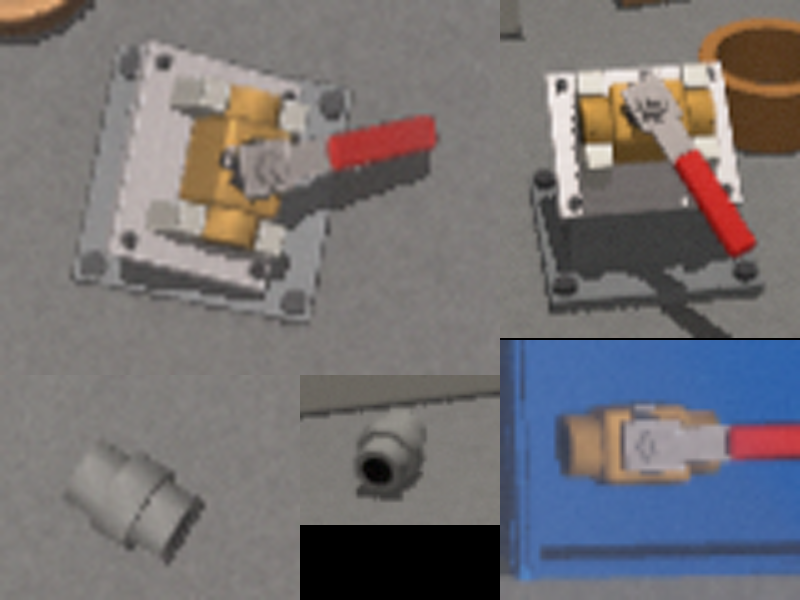

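The crop confirms my choice: the fixture's base bolts are around (308,192), (348,200), (356,160) and (316,152), and the nut is at about (343,173). The sleeve centre is at top (366.6,168.6) and side (347.6,208.9). The bench union is plain grey at about (266,229), with its axis running down to the right.

```bash
cat > h.py <<'E'
import numpy as np,cv2
from scipy.spatial.transform import Rotation as R
T=np.array([[-0.0062,-0.9969,0.0783,0.4359],[-1,0.006,-0.002,-0.0008],[0.0015,-0.0784,-0.9969,1.3741]])
S=np.array([[0.9499,-0.1828,0.2534,0.2821],[-0.3124,-0.54,0.7815,-0.8534],[-0.006,-0.8216,-0.5701,0.695]])
K={'t':(509.46,330.578,196.717,T),'s':(478.506,309.276,194.18,S)}
def ray(c,p):
    f,cx,cy,M=K[c];return M[:,3],M[:,:3]@np.array([(p[0]-cx)/f,(p[1]-cy)/f,1])
def plane(c,p,z):
    o,d=ray(c,p);return o+d*(z-o[2])/d[2]
def tri(pt,ps):
    (o,d),(q,e)=ray('t',pt),ray('s',ps)
    k=np.linalg.lstsq(np.c_[d,-e],q-o,rcond=None)[0];a,b=o+d*k[0],q+e*k[1]
    return (a+b)/2,np.linalg.norm(a-b)
def proj(c,P):
    f,cx,cy,M=K[c];q=M[:,:3].T@(np.asarray(P)-M[:,3]);return np.array([cx,cy])+f*q[:2]/q[2]
E
python3 - <<'E'
from h import *
np.set_printoptions(precision=4,suppress=True)
C=lambda x,y:((x+.5)/5-.5+290,(y+.5)/5-.5+140)
D=lambda x,y:((x-500+.5)/3.75-.5+290,(y+.5)/3.75-.5+155)
B=[plane('t',C(*p),.01) for p in((92,264),(293,300),(330,103),(130,62))]
c=np.mean(B,0);e=(B[0]-B[1]+B[3]-B[2]);f=(B[2]-B[1]+B[3]-B[0])
print('base',c,np.degrees(np.arctan2(e[1],e[0])),np.degrees(np.arctan2(f[1],f[0])),[np.linalg.norm(B[i]-B[i-1]) for i in range(4)])
print('sleeve c',tri(C(383,143),D(716,202)))
i=tri(C(331,153),D(686,155));o=tri(C(435.5,133.5),D(746,249.5));print('in,out',i,o,np.linalg.norm(i[0]-o[0]))
print('nut',tri(C(268,165),D(650,104)),plane('t',C(268,165),.131))
# saddle tops: top-view centres, 4 posts (z30)
for p in((197,95),(290,110),(175,215),(270,236)):print('post',plane('t',C(*p),.105))
for n,q in(('blue',((439.5,167.5),(521.5,166.5),(525,286),(442.5,286))),('white',((150,166),(231,172),(216,292),(135,285)))):
    P=np.array([plane('t',x,.075) for x in q]);e=P[0]+P[1]-P[2]-P[3]
    print(n,P.mean(0),np.degrees(np.arctan2(e[1],e[0])),np.linalg.norm(e)/2,np.linalg.norm(P[0]-P[1]))
# union masks
for cam,fn,(x0,x1,y0,y1) in(('t','top0',(245,288,210,250)),('s','side0',(232,272,165,203))):
    g=cv2.GaussianBlur(cv2.imread(f'pics/{fn}.png'),(3,3),0)[y0:y1,x0:x1].astype(int)
    bg=np.median(g.reshape(-1,3),0);df=g-bg;print(cam,bg)
    m=(np.abs(df).max(2)>14).astype(np.uint8)
    for r in m[::2]:print(''.join('.#'[v] for v in r))
    for k in cv2.findContours(m,0,2)[0]:
        if cv2.contourArea(k)>60:
            M=cv2.moments(k);print(cam,M['m10']/M['m00']+x0,M['m01']/M['m00']+y0,cv2.minAreaRect(k))
E
```

```text
base [ 0.5991 -0.0073  0.01  ] 78.71369187270943 -10.940822971030345 [np.float64(0.11150869008181911), np.float64(0.10971989655983112), np.float64(0.10862196195428436), np.float64(0.11038765412882837)]
sleeve c (array([ 0.6112, -0.0952,  0.0858]), np.float64(0.003610538060896299))
in,out (array([ 0.6036, -0.0676,  0.102 ]), np.float64(0.002557622644394943)) (array([ 0.6183, -0.1235,  0.0706]), np.float64(0.004196659256480515)) 0.06579896068322165
nut (array([ 0.5944, -0.035 ,  0.119 ]), np.float64(0.00018811782217063131)) [ 0.5928 -0.0347  0.131 ]
post [0.6317 0.     0.105 ]
post [ 0.6238 -0.0467  0.105 ]
post [0.5711 0.0114 0.105 ]
post [ 0.5603 -0.0361  0.105 ]
blue [ 0.4609 -0.389   0.075 ] -0.12229288686348116 0.3026993987054974 0.21098133344738565
white [0.4599 0.3725 0.075 ] -6.233861265865427 0.3050960118048719 0.20882048996632166
t [123. 125. 128.]
...........................................
...........................................
...........................................
...........................................
...........................................
...........
[... 1174 characters left out ...]
######....#..........
............#########.......###.........
..........####.......####..####.........
..........###..######..#######..........
..........########......#######.........
.........######################.........
.........#####################..........
.........#####################..........
..........###################...........
..........##################............
.........################...............
...............#########................
........................................
........................................
s 250.8981220657277 186.59389671361504 ((19.5, 21.0), (21.0, 22.0), 0.0)
s 248.49483568075118 167.44600938967136 ((19.5, 3.5), (7.0, 39.0), 90.0)
```

```bash
cat >> h.py <<'E'
a=np.radians(78.9);u=np.array([np.cos(a),np.sin(a),0]);k=np.array([0,0,1.])
s,c=np.sin(np.radians(32)),np.cos(np.radians(32))
X=c*u+s*k;Z=-s*u+c*k;Y=np.cross(Z,X);O=np.array([.599,-.005,.080])
def rot(z,y):
    return R.from_matrix(np.c_[np.cross(y,z),y,z]).as_rotvec()
def lev(deg,sg=1,r=.08,h=.050):
    f=np.radians(deg);rr=-np.cos(f)*X-np.sin(f)*Y;t=np.cross(Z,rr)
    return O+r*rr+h*Z, rot(-Z,sg*t), t
def flat(p,deg):  # tool down, closing line at deg in the world
    f=np.radians(deg);return np.array(p),rot(-k,np.array([np.cos(f),np.sin(f),0]))
BL=np.array([.461,-.389,0]);WH=np.array([.460,.3725,0])
E
python3 - <<'E'
from h import *
from rig import manip
np.set_printoptions(precision=2,suppress=True)
for sg in(1,-1):
    for d in(15,22,45,70,90,105):
        p,o,_=lev(d,sg);print(sg,d,p,manip.solve_ik(p,o),manip.solve_ik(p+.06*Z,o) is not None)
    for h in(.025,.12):print('grasp',sg,h,manip.solve_ik(O+h*Z,rot(-Z,sg*X)))
for d in(0,180):print('blue',d,manip.solve_ik(*flat(BL+[.065,.033,.035],d)),manip.solve_ik(*flat(BL+[.065,.033,.2],d)))
for d in(-33,147):print('un',d,manip.solve_ik(*flat([.375,.165,.025],d)))
for d in(-6,84,174):print('white',d,manip.solve_ik(*flat(WH+[.07,0,.035],d)))
P,e=tri((266.5,230.5),(251.2,184));print('union',np.round(P,4),e,plane('t',(266.5,230.5),.025),proj('t',O+.06*Z),proj('s',O+.06*Z))
E
```

```text
1 15 [ 0.6  -0.1   0.08] [-0.42  0.71  1.72  0.68  0.96 -0.96] True
1 22 [ 0.61 -0.1   0.08] [-0.41  0.72  1.7   0.68  0.97 -1.07] True
1 45 [ 0.64 -0.09  0.09] [-0.38  0.73  1.65  0.67  1.   -1.41] True
1 70 [ 0.66 -0.07  0.11] [-0.34  0.72  1.61  0.67  1.01 -1.79] True
1 90 [ 0.67 -0.05  0.12] [-0.31  0.7   1.6   0.67  1.02 -2.1 ] True
1 105 [ 0.67 -0.03  0.13] [-0.28  0.68  1.61  0.67  1.02 -2.33] True
grasp 1 0.025 [-0.3   0.65  1.8   0.73  0.91 -2.2 ]
grasp 1 0.12 [-0.38  0.53  1.76  0.64  1.06 -2.14]
-1 15 [ 0.6  -0.1   0.08] [-0.42  0.71  1.72  0.68  0.96  2.18] True
-1 22 [ 0.61 -0.1   0.08] [-0.41  0.72  1.7   0.68  0.97  2.08] True
-1 45 [ 0.64 -0.09  0.09] [-0.38  0.73  1.65  0.67  1.    1.73] True
-1 70 [ 0.66 -0.07  0.11] [-0.34  0.72  1.61  0.67  1.01  1.35] True
-1 90 [ 0.67 -0.05  0.12] [-0.31  0.7   1.6   0.67  1.02  1.05] True
-1 105 [ 0.67 -0.03  0.13] [-0.28  0.68  1.61  0.67  1.02  0.81] True
grasp -1 0.025 [-0.3   0.65  1.8   0.73  0.91  0.94]
grasp -1 0.12 [-0.38  0.53  1.76  0.64  1.06  1.  ]
blue 0 [-0.61  0.73  1.7  -0.    0.71 -0.61] [-0.61  0.5   1.64 -0.    1.   -0.61]
blue 180 [-0.61  0.73  1.7   0.    0.71  2.53] [-0.61  0.5   1.64  0.    1.    2.53]
un -33 [ 0.39  0.58  2.2  -0.    0.37  0.96]
un 147 [ 0.39  0.58  2.2  -0.    0.37 -2.18]
white -6 [ 0.59  0.74  1.67 -0.    0.73  0.7 ]
white 84 [ 0.59  0.74  1.67 -0.    0.73 -0.87]
white 174 [ 0.59  0.74  1.67 -0.    0.73 -2.44]
union [0.46 0.17 0.02] 0.0030273705249693034 [0.45 0.17 0.02] [343.83 172.61] [329.22 178.24]
```

```bash
python3 - <<'E'
from h import *
from rig import manip
np.set_printoptions(precision=4,suppress=True)
P,e=tri((266.5,230.5),(251.2,184));print('union',P,plane('t',(266.5,230.5),.025))
manip.command_gripper(.036)
p,o,t=lev(22);manip.move_to(p+.10*Z,o);print(manip.get_time())
f0=manip.get_contact_force()
manip.servo_line(p+.03*Z,rate=.12);print(manip.get_contact_force()-f0)
manip.servo_line(p,rate=.06);f=manip.get_contact_force();print(f-f0,manip.get_width(),manip.get_time(),f0)
cv2.imwrite('pics/lev1.png',np.hstack([cv2.resize(manip.camera(n)['image'][y:y+100,x:x+100,::-1],(400,400),interpolation=2) for n,x,y in(('top',310,120),('side',285,140))]))
E
```

```text
union [0.455  0.167  0.0174] [0.4534 0.1663 0.025 ]
3.5667
[ 0.4875 -0.7306  0.7876]
[ 0.3457 -1.107  -0.0256] 0.03599330593424586 4.95 [ 0.0313  0.8352 -0.3178]
```

View pics/lev1.png

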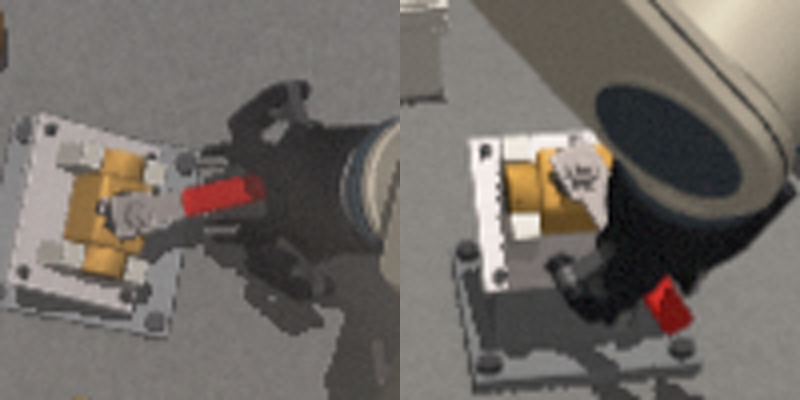

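The red sleeve (about (230,195) in the left crop) sits between the two fingers. Next is the coarse swing, logging the tangential force.

```bash
python3 - <<'E'
from h import *
from rig import manip
f0=np.array([.0313,.8352,-.3178]);manip.command_gripper(.026)
def F(t,rr):
    f=manip.get_contact_force()-f0;return round(-f@t,2),round(f@rr,2),round(f@Z,2)
for d in range(26,73,4):
    p,o,t=lev(d);manip.servo_line(p,o,rate=.06);x=F(t,np.cross(t,Z));print(d,x,round(manip.get_time(),2),round(np.linalg.norm(manip.get_position()-p)*1e3,2))
    if x[0]>11:break
E
```

```text
26 (np.float64(0.89), np.float64(-0.11), np.float64(0.05)) 5.56 0.22
30 (np.float64(3.48), np.float64(-0.38), np.float64(0.52)) 5.81 0.76
34 (np.float64(3.66), np.float64(-0.86), np.float64(0.58)) 6.06 0.58
38 (np.float64(3.51), np.float64(-1.49), np.float64(1.09)) 6.31 0.38
42 (np.float64(1.89), np.float64(-2.46), np.float64(1.2)) 6.56 0.31
46 (np.float64(2.22), np.float64(-2.1), np.float64(0.95)) 6.81 0.2
50 (np.float64(3.31), np.float64(-1.19), np.float64(1.14)) 7.06 0.11
54 (np.float64(3.61), np.float64(-1.75), np.float64(1.11)) 7.31 0.13
58 (np.float64(3.49), np.float64(-1.79), np.float64(0.74)) 7.56 0.16
62 (np.float64(2.61), np.float64(-0.92), np.float64(1.22)) 7.81 0.22
66 (np.float64(2.85), np.float64(-2.71), np.float64(1.81)) 8.06 0.25
70 (np.float64(3.41), np.float64(-1.58), np.float64(1.75)) 8.31 0.29
```

```bash
python3 - <<'E'
from h import *
from rig import manip
f0=np.array([.0313,.8352,-.3178]);d=70;L=[]
while d<113:
    x=L[-1][1] if L else 0
    d+=.5 if x<6.5 else .15
    p,o,t=lev(d);manip.servo_line(p,o,rate=.02)
    f=np.mean([manip.get_contact_force() for _ in range(3)],0)-f0
    L.append((round(d,2),round(-f@t,1),round(f@np.cross(t,Z),1),round(np.linalg.norm(manip.get_position()-p)*1e3,2)))
    if L[-1][1]>15.5:break
print(*[tuple(map(float,l)) for l in L[::6]],'\n',*[tuple(map(float,l)) for l in L[-14:]],manip.get_time())
E
```

```text
(70.5, 4.4, -2.0, 0.47) (73.5, 5.9, -3.6, 0.59) (76.5, 5.4, -2.1, 0.6) (79.5, 5.5, -3.3, 0.63) (82.5, 8.3, -2.5, 1.35) (83.4, 10.1, -4.8, 2.04) (84.3, 12.2, -4.8, 2.71) 
 (82.95, 10.0, -3.7, 1.77) (83.1, 10.4, -2.8, 1.84) (83.25, 10.4, -4.2, 1.92) (83.4, 10.1, -4.8, 2.04) (83.55, 11.4, -3.5, 2.14) (83.7, 10.7, -4.2, 2.29) (83.85, 12.1, -4.1, 2.38) (84.0, 12.7, -3.7, 2.48) (84.15, 13.1, -4.0, 2.62) (84.3, 12.2, -4.8, 2.71) (84.45, 14.0, -4.5, 2.82) (84.6, 14.0, -4.4, 2.95) (84.75, 14.8, -4.4, 3.06) (84.9, 15.7, -4.1, 3.15) 18.5583
```

```bash
python3 - <<'E'
from h import *
from rig import manip
f0=np.array([.0313,.8352,-.3178]);d=84.9
def st():
    q=manip.get_position()-O;return round(np.degrees(np.arctan2(-q@Y,-q@X)),2)
for i in range(8):
    p,o,t=lev(d);manip.servo_line(p,o,rate=.02);manip.hold(.05)
    f=np.mean([manip.get_contact_force() for _ in range(4)],0)-f0;print(round(d,2),round(-f@t,2),st())
    if -f@t>17.5:break
    d+=.25
for b in(83,81.5,80,79):
    p,o,t=lev(b);manip.servo_line(p,o,rate=.03);f=manip.get_contact_force()-f0;print(b,round(-f@t,2),st())
manip.command_gripper(.036);manip.servo_line(p+.11*Z,rate=.15)
p2=O+.125*Z
j=manip.get_joint_positions();manip.set_joints([j[0]-.5,*j[1:]]);print(manip.get_time())
cv2.imwrite('pics/lev2.png',np.hstack([cv2.resize(manip.camera(n)['image'][y:y+80,x:x+80,::-1],(400,400),interpolation=2) for n,x,y in(('top',300,130),('side',285,150))]))
E
```

```text
84.9 15.16 82.65
85.15 15.32 82.77
85.4 16.52 82.9
85.65 16.71 83.01
85.9 17.79 83.14
83 7.41 81.96
81.5 3.6 81.46
80 1.15 80.31
79 -0.49 79.13
23.4833
```

View pics/lev2.png

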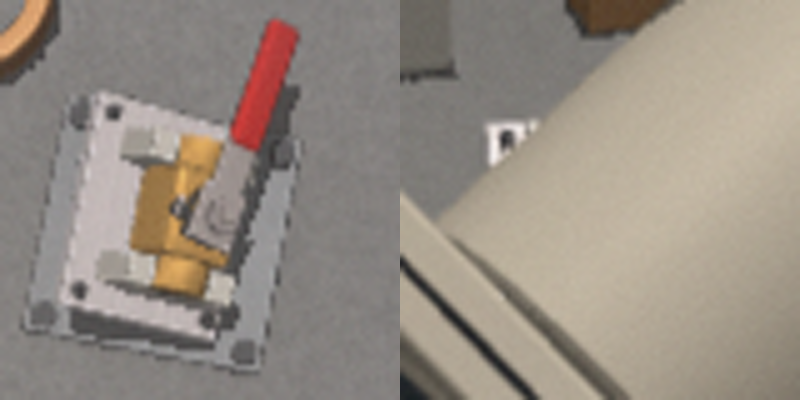

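The lever now lies nearly along the pipe, against the stop, and the valve is still seated in its saddles. The force rose steadily to about 12 N over the turning force with the lever stalled. Next is the valve grasp.

```bash
python3 - <<'E'
from h import *
from rig import manip
np.set_printoptions(precision=2,suppress=True)
manip.command_gripper(.078);o=rot(-Z,X)
manip.move_to(O+.13*Z,o);manip.servo_line(O+.06*Z,rate=.12);f0=manip.get_contact_force()
g=lambda:(lambda f:np.array([f@X,f@Y,f@Z]))(manip.get_contact_force()-f0)
manip.servo_line(O+.026*Z,rate=.05);print('down',g())
manip.command_gripper(.03,25);print('grip',g(),manip.get_width(),manip.get_grip_force(),manip.get_torque())
x=g()[0];manip.servo_line(O+.026*Z+np.clip(x*.00015,-.002,.002)*X,rate=.02);print('adj',g(),manip.get_time())
E
```

```text
down [-0.15  0.68  0.06]
grip [-17.25   2.57   9.67] 0.03961717519582366 25.80220252275467 [-2.81  0.85  0.23]
adj [-6.85  2.25  9.77] 27.625
```

```bash
python3 - <<'E'
from h import *
from rig import manip
np.set_printoptions(precision=2,suppress=True)
f0=manip.get_contact_force();g=lambda:(lambda f:np.array([f@X,f@Y,f@Z]))(manip.get_contact_force()-f0)
B=O-.0034*X
manip.servo_line(B+.028*Z,rate=.02);print('adj',g())
manip.command_gripper(.03,70);print('grip',g(),manip.get_width(),manip.get_grip_force())
for h in(.032,.040,.06):
    manip.servo_line(B+h*Z,rate=.04);print(h,g(),manip.get_width(),manip.get_torque())
manip.servo_line(B+.13*Z,rate=.12);print(g(),manip.get_contact_force(),manip.get_time())
cv2.imwrite('pics/lift.png',np.hstack([cv2.resize(manip.camera(n)['image'][y:y+100,x:x+100,::-1],(400,400),interpolation=2) for n,x,y in(('top',300,120),('side',285,110))]))
E
```

```text
adj [  3.89  -2.06 -13.12]
grip [  2.91  -1.82 -14.04] 0.039294699744038375 75.005943775177
0.032 [  2.81  -1.32 -12.27] 0.03974077238475959 [-0.71  0.21  0.14]
0.04 [  1.98  -1.55 -11.68] 0.039041129841329535 [-0.86  0.24  0.06]
0.06 [  3.55  -3.23 -13.05] 0.039023104025176045 [-0.61  0.2   0.03]
[  3.84  -2.85 -13.55] [ 0.75  0.27 -4.88] 30.1
```

View pics/lift.png

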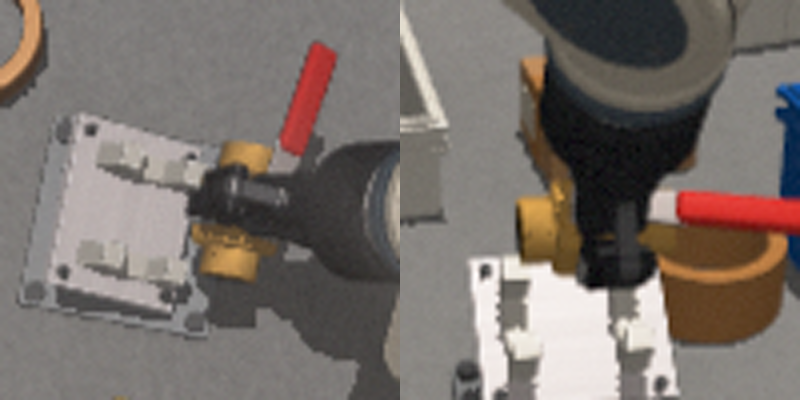

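The valve is out of the fixture, upright in the grip with the lever still open. Now to lay it in the blue tote.

```bash
python3 - <<'E'
from h import *
from rig import manip
np.set_printoptions(precision=2,suppress=True)
p,o=flat(BL+[.068,.033,.18],0)
manip.move_to(p,o);print(manip.get_joint_positions(),manip.get_time(),manip.get_width())
manip.servo_line([p[0],p[1],.045],rate=.12);f0=manip.get_contact_force();print(f0)
z=.045
while z>.027:
    z-=.001;manip.servo_line([p[0],p[1],z],rate=.02);f=manip.get_contact_force()-f0
    if f[2]>4.5:break
print(z,f,manip.get_torque(),manip.get_time())
cv2.imwrite('pics/blue.png',np.hstack([cv2.resize(manip.camera(n)['image'][y:y+h,x:x+w,::-1],(400,400),interpolation=2) for n,x,y,w,h in(('top',425,155,120,140),('side',220,230,240,170))]))
E
```

```text
[-0.61  0.53  1.65  0.    0.96 -0.61] 31.5667 0.03902788725801825
[ 0.57  0.01 -4.48]
0.028999999999999984 [-3.03  2.07 10.39] [ 0.33  0.62 -0.04] 36.8417
```

View pics/blue.png

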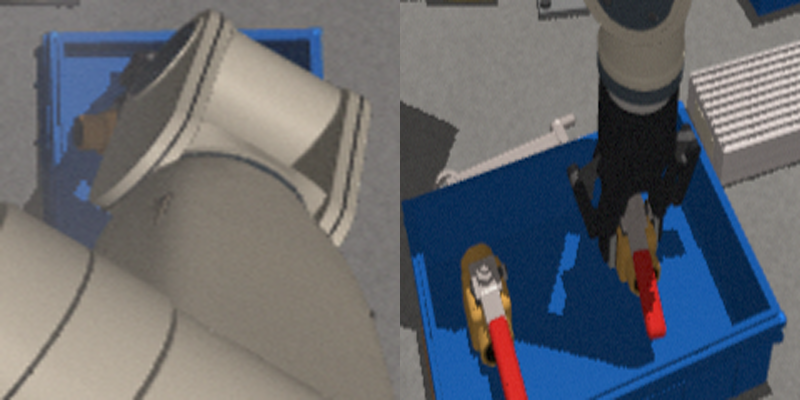

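The valve is down in the free half, lever along the tote. I'll release it and fetch the union.

```bash
python3 - <<'E'
from h import *
from rig import manip
np.set_printoptions(precision=3,suppress=True)
manip.command_gripper(.052);manip.hold(.1);q=manip.get_position();print(manip.get_contact_force())
manip.servo_line([q[0],q[1],.06],rate=.06);manip.servo_line([q[0],q[1],.2],rate=.2)
manip.command_gripper(.08)
p,o=flat([.454,.1665,.15],-33);manip.move_to(p,o)
cv2.imwrite('pics/un.png',np.hstack([cv2.resize(manip.camera(n)['image'][y:y+h,x:x+w,::-1],(400,400),interpolation=2) for n,x,y,w,h in(('top',425,155,120,140),('side',215,145,70,70))]))
f0=manip.get_contact_force()
manip.servo_line([.454,.1665,.045],rate=.15);manip.servo_line([.454,.1665,.024],rate=.05)
f=manip.get_contact_force()-f0;print('down',f)
manip.command_gripper(.035,25);print(manip.get_width(),manip.get_grip_force(),manip.get_contact_force()-f0,manip.get_time())
E
```

```text
[-0.194  0.061  0.685]
down [ 0.019 -0.097  0.569]
0.04605128899866962 26.375431716442108 [-0.337  1.406  3.985] 43.0667
```

View pics/un.png

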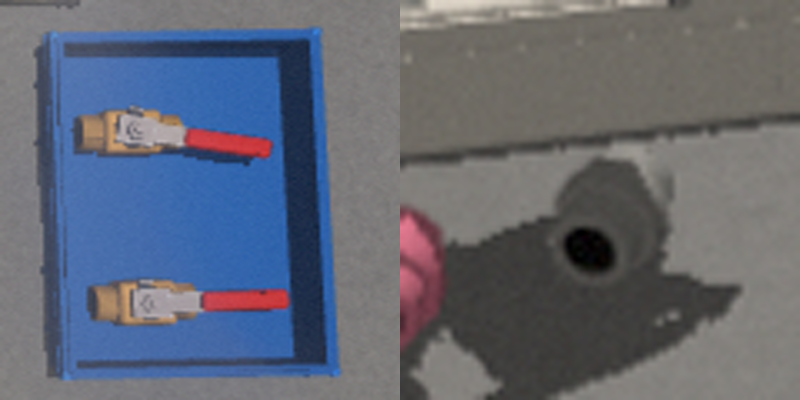

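The returned valve stands upright in the free half (left crop (135,130)), lever open. The union is gripped at 46 mm, across the nut flats. Next I lift and place it.

```bash
python3 - <<'E'
from h import *
from rig import manip
np.set_printoptions(precision=3,suppress=True)
manip.command_gripper(.035,60)
manip.servo_line([.454,.1665,.06],rate=.06);manip.servo_line([.454,.1665,.19],rate=.2)
print(manip.get_width(),manip.get_contact_force())
y=np.radians(-6.2);p,o=flat(WH+[.07*np.cos(y),.07*np.sin(y),.19],-6.2)
manip.move_to(p,o);manip.servo_line([p[0],p[1],.042],rate=.15);f0=manip.get_contact_force();z=.042
while z>.025:
    z-=.001;manip.servo_line([p[0],p[1],z],rate=.025);f=manip.get_contact_force()-f0
    if f[2]>4:break
print(z,f,manip.get_width(),manip.get_time())
if .025<z<.034:
    manip.command_gripper(.064);manip.hold(.1)
    manip.servo_line([p[0],p[1],.06],rate=.06);manip.servo_line([p[0],p[1],.25],rate=.25)
    j=manip.get_joint_positions();manip.set_joints([j[0]+.5,*j[1:]])
    print(manip.get_time())
    cv2.imwrite('pics/end.png',manip.camera('top')['image'][:,:,::-1])
E
```

```text
0.045119500633088616 [-0.006 -0.089 -2.493]
0.02899999999999999 [-1.565 -1.659  6.946] 0.045052504058465226 50.075
53.2833
```

View pics/end.png

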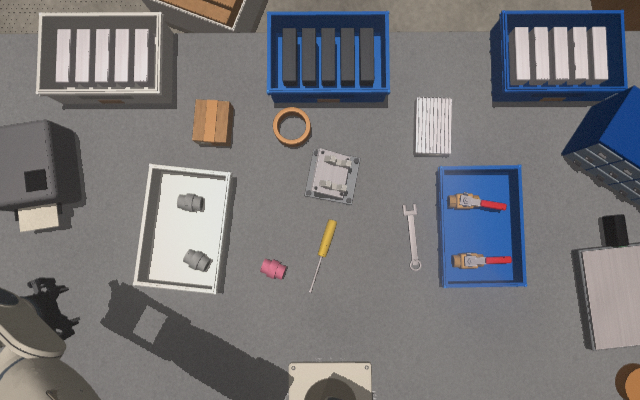

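The union lies in the white tote at (190,202) and the valve in the blue one at (465,201). Nothing else has moved, and the robot is clear.

```bash
python3 -c "
from rig import manip
print(manip.sign_off())"
```

```text
the job is handed in; nothing more can be done
None
```

I opened the lever against its stop, laid the valve in the blue tote and the grey union in the white tote, and handed the job in at about 53 s of robot time; no verdict came back.

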